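Spice jar back behind the lip of the sloping spice rack

ROBOT

A 7-joint arm with a two-finger parallel gripper is mounted at the origin on a cart in front of the work surface, level with it; the furniture and walls round the work are solid. World frame = base frame: x ahead of the robot, y to its left, z up, the work surface at z = 0. Lengths are in mm, angles in degrees, forces in N, time in s.
With the tool pointing down it reaches from about 400 to 900 mm from the base axis. Payload 5.5 kg.
Tool frame: the origin (TCP) lies at the very end of the fingers, on their centre line; the grasp point (between the pads) lies 19 mm behind it; z points along the fingers, y is the direction in which the jaws open and shut (so a half turn about z gives the same grasp; the last joint's range is limited). The gripper opens to 92 mm and grips with 3 to 60 N. Pads are 19 mm wide; open, the fingers measure 130 mm over their backs; the gripper's body (75 mm by 190 mm) begins 47 mm behind the grasp point.
Start: joints at [-49.607, 28.699, -24.465, 88.831, 12.651, 65.22, -12.049], TCP at [277.883, 587.606, 226.729] pointing down, gripper open.
Joint ranges: [-164.97, 164.97], [-17.58, 116.51], [-87.97, 89.64], [11.32, 138.91], [-80.73, 260.73], [10.89, 115.49], [-147.41, 147.41]. Speed limits (degrees/s): [147.25, 147.25, 180, 180, 180, 180, 180].

INTERFACE

Orientations are given as [roll, pitch, yaw] about the fixed x, y, z axes, in that order (R = Rz(yaw) Ry(pitch) Rx(roll)).
In Python, from plant import robot gives the robot as it stands. The module is installed in compiled form; this text tells all that it offers.
- The arm moves only by the shell command python3 -m jog 'ROWS' [FORCE]. ROWS is JSON, a list of rows, each a list of 3 entries, a list of its own where there are three numbers: the opening in per cent of the stroke, from 0 (shut) to 100 (fully open), then the shift along the tool's x, y, z in cm, then the turn about the tool's z in degrees. A call has 1 to 8 rows; each row is the pose to reach, as a shift and turn from the pose measured when the call began, along the tool's axes at that moment; what a row does not reach only later rows make up. A row lasts 1/12 s, in which the tool goes at most 41.7 mm and 7.16 degrees, less where a joint would pass 70% of its speed; a pose out of reach is approached as far as the arm can. A call with a gripper value outside its range is refused whole. The fingers move at their own pace and stop on an object; FORCE is the grip in N (left out, the last holds). Time passes only in rows, so rows that repeat a pose let the fingers close. It gives the time, the measured TCP pose, the force and the opening at its end, in the units of the state.
- robot.observe(): the state, without advancing time (a new reading comes with each control period).
- robot.camera(name): name is "side" or "top"; returns a dict with "frame" (480x640x3 uint8, red, green, blue), "intrinsics" (3x3 intrinsics, pixels), "k1" (the pictures are not rectified: a ray, as slopes to the right and down, at radius r is drawn at 1 + k1 r^2 times it, then the intrinsics apply), "R" (3x3) and "t" (3): a world point X has camera coordinates R X + t. Camera axes: x right, y down, z forward; pixel columns grow to the right and rows downward; lengths in mm; the calibration is good to about 2 mm. A picture is of the moment at which its call begins. There is no depth.
- robot.sign_off(): hands the job in, once; it reports no verdict.
The state is a dict: "time": time; "joints": joint angles; "qd": joint speeds; "tau": joint torques, N m; "tcp_pos": TCP position; "tcp_rot": TCP orientation; "force": force on the tool from outside, world axes, zero at the start; "moment": the same for the moment, N m; "width": finger opening in mm.
Only numpy, scipy, OpenCV 4.12 (cv2) and the standard library are available. Lean on these libraries where they do the work, as an engineer would, in place of code of your own. Each camera call takes 0.05 s, during which the arm holds its last target. There are 200 camera calls.

TASK

Put the spice jar that stands alone on the worktop away: lift it over the front lip of the spice rack's sloping lower tray and set it down behind the lip, in the free space beside the salt shaker that already stands there. It should stand with its foot on the sloping floor, cap up and tilted much like the salt shaker; it may lean on the lip. Leave the salt shaker, the things on the upper shelf and the kitchen timer where they are.

Things in the scene. Friction and masses are not known exactly. Their poses are not given: they have to be found in the camera images.
- jar_centre (a point): Centre (half-way up) of the spice jar to put away: a round glass jar with a red cap, upright on the open worktop to the left of the rack, loose, 0.07 to 0.16 kg; 45 mm diameter, 106 mm tall (base 53 mm below this point); glass up to 85 mm above the base, cap above that. Its z axis runs from base to cap.
- rack: Fixed wooden two-tier spice rack, 300 mm wide (its y), z up, standing at the right of the work with its front facing left: its x axis points from front to back, about to the robot's right, its y axis about straight ahead. Origin on the worktop under its middle. Lower tier: the sloping tray. Upper tier: a level shelf with a pepper mill and a spice jar on it. Side panels (12 mm thick, at the ends, 165 mm tall) stand only at x = -22 to +60 mm.
- shelf_edge (a point): Middle of the upper shelf's front edge (top side, 165 mm up; board 10 mm thick; rack x = -25 mm, the shelf runs 85 mm back from it). A 6 mm steel rail runs 7 mm behind it, 27 mm higher. The shelf overhangs the tray, so a gripper pointing straight down has no room to set things into the tray; one leaning out over the rack's front as the tray does has.
- tray: The lower tray, fixed, sloping 25 degrees down toward the rack's front. Origin: centre of its floor's upper face. z axis: the floor's normal, leaning 25 degrees from vertical toward the front (left); x axis: up the slope toward the back; y axis: along the tray. Inside: x from -28 (lip) to +28 mm (back), y from -135 to +135 mm. Things in it stand on the floor and lean on the lip.
- lip_top (a point): Middle of the top of the tray's front lip, which runs the whole length of the tray; the lip is 8 mm thick and stands 40 mm above the tray floor (measured along the tray's z); the end walls stand 32 mm, the back wall 26 mm.
- salt_centre (a point): Centre (half-way up) of the salt shaker that already stands in the tray: clear glass with white salt and a grey domed cap, loose, 44 mm diameter, 90 mm tall, standing on the sloping floor against the lip, its z axis along the tray's z. It stands anywhere within 55 mm of the tray's middle; the larger free space is between it and the farther end wall.
- timer: Kitchen timer on the worktop behind the place where the jar starts, white and ribbed, 62 mm diameter, 47 mm tall. Origin at its underside. To be left alone.
- pepper_mill: Dark wooden pepper mill on the rack's upper shelf, 58 mm diameter, 170 mm tall. Origin at its underside. To be left alone.
- shelf_jar: Spice jar with a yellow cap on the rack's upper shelf, 42 mm diameter, 96 mm tall. Origin at its underside. To be left alone.
Things that resemble listed ones, but are neither listed nor needed, are in the scene too. Leave any orange look-alike of the part that bears jar_centre alone.

How it is judged (in metres and radians):
On the way:
1. the spice jar is lifted off the worktop (height (world z) of jar_centre above 0.11 m), for 0.2 s.
At the end, for the whole second after the job is handed in: The spice jar stands in the tray behind the lip, cap up, its foot on the sloping floor: its centre 40 to 66 mm above the floor, within 26 mm of the tray's middle line and between the end walls, its axis within 24 degrees of the tray's normal; released and at rest (x of jar_centre in the frame of tray between -0.026 and 0.026 m and y of jar_centre in the frame of tray between -0.13 and 0.13 m and z of jar_centre in the frame of tray between 0.04 and 0.066 m and angle between the z axis of jar_centre and the z axis of tray, either way round below 0.42 rad and angle between jar_centre's own z axis and vertical below 1.2 rad and contact force between jar and the fingers below 0.05 N and linear speed of jar below 0.02 m/s); the robot touches nothing.
It fails at once if the salt shaker already in the tray is shifted by more than 25 mm, or the timer, the pepper mill or the jar on the upper shelf by more than 30 mm (distance of salt_centre from where it was at the start of the episode above 0.025 m or distance of any of timer, pepper_mill, shelf_jar from where it was at the start of the episode above 0.03 m).
It also fails if it takes over 38 s, if anything falls off the work surface, if the arm or the gripper's body presses on something with over 40 N, if the wrist force passes 120 N, or if a joint passes its speed limit or range.

## Working session

There is one attempt and no reset: what is moved stays moved. The work goes in short steps, Python scripts to look and compute and a shell command to move; the robot and the scene stay as the last step left them, time stands still between calls to the robot, and variables do not carry over. Pictures are saved under pics/ and viewed, about 8 in all and at most 12, crops included, and the job is handed in when it is done.

```bash
mkdir -p pics
cat > h.py <<'E'
import numpy as np, cv2
from plant import robot
def shot(n,f=None):
    c=robot.camera(n)
    if f: cv2.imwrite('pics/'+f,c['frame'][:,:,::-1])
    return c
def ray(c,u,v):
    K=np.array(c['intrinsics']);R=np.array(c['R']);t=np.array(c['t'])
    d=np.array([(u-K[0,2])/K[0,0],(v-K[1,2])/K[1,1]]);s=d.copy()
    for _ in range(30): s=d/(1+c['k1']*(s@s))
    w=R.T@np.array([s[0],s[1],1]);return -R.T@t,w/np.linalg.norm(w)
def onz(c,u,v,z):
    o,w=ray(c,u,v);return o+w*(z-o[2])/w[2]
def tri(c1,p1,c2,p2):
    o1,w1=ray(c1,*p1);o2,w2=ray(c2,*p2)
    s=np.linalg.lstsq(np.c_[w1,-w2],o2-o1,rcond=None)[0]
    a=o1+w1*s[0];b=o2+w2*s[1];return (a+b)/2,np.linalg.norm(a-b)
def proj(c,X):
    p=np.array(c['R'])@np.array(X,float)+np.array(c['t']);s=p[:2]/p[2];s=s*(1+c['k1']*(s@s))
    return (np.array(c['intrinsics'])@np.r_[s,1])[:2]
E
python3 -c "
from h import *
np.set_printoptions(precision=3,suppress=True)
for n in('side','top'):
    c=shot(n,n+'0.png');print(n,c['intrinsics'],c['k1'],c['R'],c['t'],-np.array(c['R']).T@np.array(c['t']))
s=robot.observe();print(s)"
```

```text
side [[461.915   0.    322.919]
 [  0.    461.915 245.261]
 [  0.      0.      1.   ]] 0.006616685941124246 [[ 0.915  0.402 -0.014]
 [ 0.35  -0.812 -0.468]
 [-0.199  0.423 -0.884]] [-499.736 -110.545 1137.737] [ 722.731 -370.48   946.999]
top [[575.601   0.    317.918]
 [  0.    575.601 243.705]
 [  0.      0.      1.   ]] -0.047309221997960546 [[ 0.019 -1.     0.012]
 [-0.995 -0.02  -0.101]
 [ 0.101 -0.01  -0.995]] [ -11.663  545.223 1381.949] [ 403.112   13.062 1429.866]
{'time': 0.1, 'joints': array([-49.607,  28.749, -24.454,  88.885,  12.653,  65.219, -12.05 ]), 'qd': array([-0.017, -0.091, -0.064, -0.087,  0.053,  0.027, -0.082]), 'tau': array([ -0.011, -56.788,  -5.838, -27.991,  -0.069,   0.024,   0.   ]), 'tcp_pos': array([277.686, 587.011, 225.781]), 'tcp_rot': array([-179.901,   -0.002,  154.691]), 'force': array([-0.042,  0.779, -1.004]), 'moment': array([-0.047,  0.034, -0.015]), 'width': 91.6197027903086}
```

View pics/side0.png

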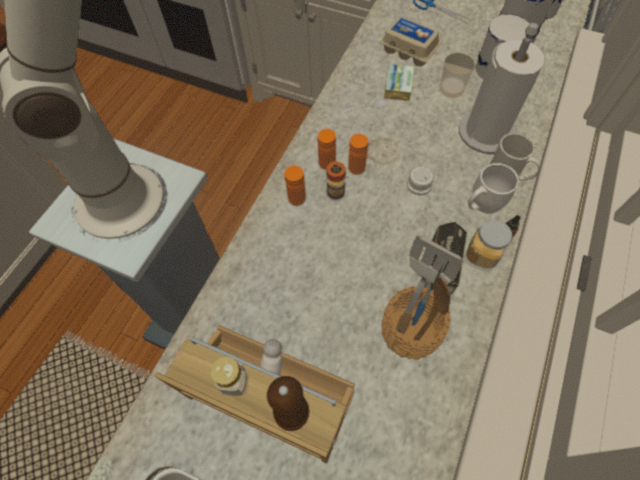

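View pics/top0.png

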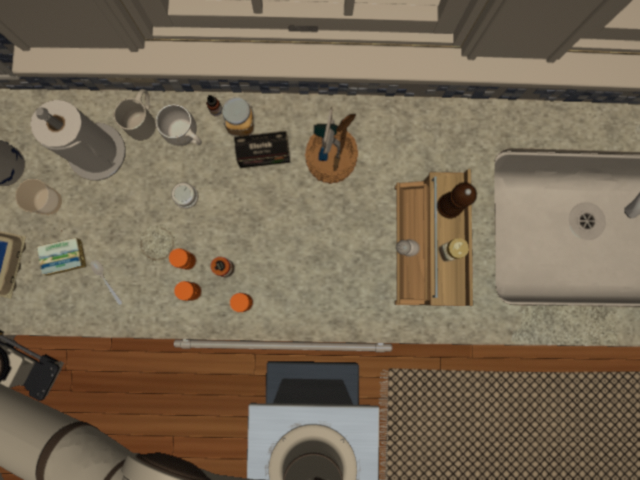

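The side view shows four candidates: three all-orange ones at (327,148), (358,155) and (295,185), and one with dark contents and a red cap at (336,180), which is (221,267) in the top view. The last fits "glass jar with red cap", and the orange ones are look-alikes to leave alone. The timer is at (183,194) top, the salt at (407,247) top. I'll confirm this with one enlarged crop.

```bash
python3 -c "
from h import *
np.set_printoptions(precision=1,suppress=True)
a=cv2.imread('pics/side0.png')[110:220,270:390];b=cv2.imread('pics/top0.png')[230:320,150:260]
d=cv2.imread('pics/top0.png')[165:315,385:485]
a=cv2.resize(a,(480,440),interpolation=cv2.INTER_CUBIC)
b=cv2.resize(b,(300,245),interpolation=cv2.INTER_CUBIC);d=cv2.resize(d,(300,450),interpolation=cv2.INTER_CUBIC)
o=np.zeros((600,800,3),np.uint8);o[:440,:480]=a;o[350:595,490:790]=b;o[:345,490:790]=d[:345];cv2.imwrite('pics/crop0.png',o)
s=robot.camera('side');t=robot.camera('top')
for n,c in(('side',s),('top',t)):
    h=cv2.cvtColor(c['frame'],cv2.COLOR_RGB2HSV)
    m=((h[...,0]<14)|(h[...,0]>172))&(h[...,1]>150)&(h[...,2]>50)
    k,l,st,ce=cv2.connectedComponentsWithStats(m.astype(np.uint8))
    for i in range(1,k):
        if st[i,4]>60: print(n,st[i],ce[i], c['frame'][l==i].mean(0))
for p in((180,259),(186,291),(240,302),(221,267)): print(p,onz(t,*p,106))
print('jar tri',tri(s,(336,169),t,(222,267)))
print('timer',tri(s,(421,175),t,(182,193)))
print('shelf corners z165+',onz(t,430,174,165),onz(t,432,304,165),onz(t,470,305,165),onz(t,471,172,165))
print('salt top',tri(s,(272,345),t,(403,247)))
"
```

```text
side [  0  12   6  32 102] [ 2.  28.6] [84.3 50.7 30.1]
side [  74   48   84   87 1923] [112.2  85.6] [117.3  73.   39.6]
side [ 122   75  152  125 4355] [197.3 128.9] [118.3  74.2  41. ]
side [ 203   98  106  155 2124] [255.9 168. ] [120.8  77.   44. ]
side [318 130  27  52 601] [329.2 158.6] [124.5  70.1  35.3]
side [349 135  19  39 431] [357.1 157.4] [120.   69.5  36. ]
side [285 171  20  34 390] [295.4 190.1] [115.7  66.   33.3]
side [195 191  13  20  87] [201.3 200. ] [122.6  79.9  47.3]
side [ 53 249  20  21 100] [ 62.5 259.2] [121.5  76.6  42.5]
side [ 38 261  22  35 136] [ 49.  276.1] [121.6  75.6  40.5]
side [   0  260  119  158 2713] [ 59.3 326.3] [116.1  70.4  36.1]
side [ 10 296  26  19 127] [ 23.  306.3] [120.9  74.4  38.6]
side [116 306  16  13  68] [123.1 312.8] [125.8  78.2  41.5]
side [104 319  23  23 147] [116.1 330.7] [124.3  76.7  40.1]
top [458 186  17  18 154] [466.9 194.5] [55.6 31.7 16.4]
top [169 249  27  20 408] [181.4 258.7] [155.1  76.1  30.2]
top [211 257  19  19 213] [220.1 266. ] [122.2  63.7  30.4]
top [175 281  26  20 396] [187.  290.7] [156.5  77.   30.7]
top [230 293  22  19 332] [240.5 302.1] [173.2  86.8  35.7]
top [   14   336   626   142 26485] [232.9 387. ] [100.6  61.6  33.4]
top [252 361  14  10  69] [258.9 365.7] [106.2  68.   37.6]
top [359 377  24  28 381] [368.9 390.8] [107.4  68.8  38.7]
top [ 12 386  17  11  93] [ 21.2 389.8] [84.7 49.9 27.7]
top [  0 467  21  13 121] [  7.8 475. ] [90.5 54.  29.4]
(180, 259) [495.7 316.9 106. ]
(186, 291) [422.4 300.  106. ]
(240, 302) [399.8 175.3 106. ]
(221, 267) [479.1 221.6 106. ]
jar tri (array([480.8, 220.2, 107.4]), np.float64(4.013875741898613))
timer (array([660.1, 332.7,  41.7]), np.float64(4.2023708318501445))
shelf corners z165+ [ 693.8 -248.7  165. ] [ 403.3 -252.8  165. ] [ 402.5 -337.   165. ] [ 700.6 -341.8  165. ]
salt top (array([ 532.6, -197. ,  112.5]), np.float64(1.1074110364093657))
```

View pics/crop0.png

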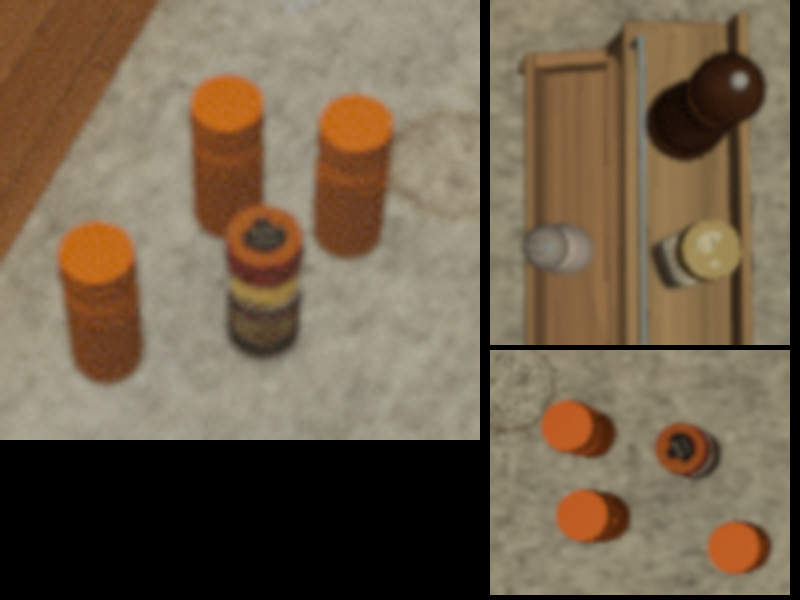

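The crop confirms it: (336,180) side is the glass jar with the red cap, and the other three are plain orange. The jar measures (480,221) with its top at z≈107, against 106 expected. Next I'll enlarge the rack in both views to measure the lip, shelf edge and mill.

```bash
python3 -c "
import cv2,numpy as np
a=cv2.imread('pics/side0.png')[320:460,150:360];b=cv2.imread('pics/top0.png')[165:315,390:480]
a=cv2.resize(a,None,fx=2.1,fy=2.1,interpolation=cv2.INTER_CUBIC);b=cv2.resize(b,None,fx=3.9,fy=3.9,interpolation=cv2.INTER_CUBIC)
for k in range(0,21,2): cv2.putText(a,str(150+10*k),(int(21*k),292),0,.35,(0,0,255),1) if k*21<a.shape[1] else 0
o=np.zeros((600,800,3),np.uint8);o[:a.shape[0],:a.shape[1]]=a;o[:b.shape[0],445:445+b.shape[1]]=b
cv2.imwrite('pics/crop1.png',o)"
```

```text
(no output)
```

View pics/crop1.png

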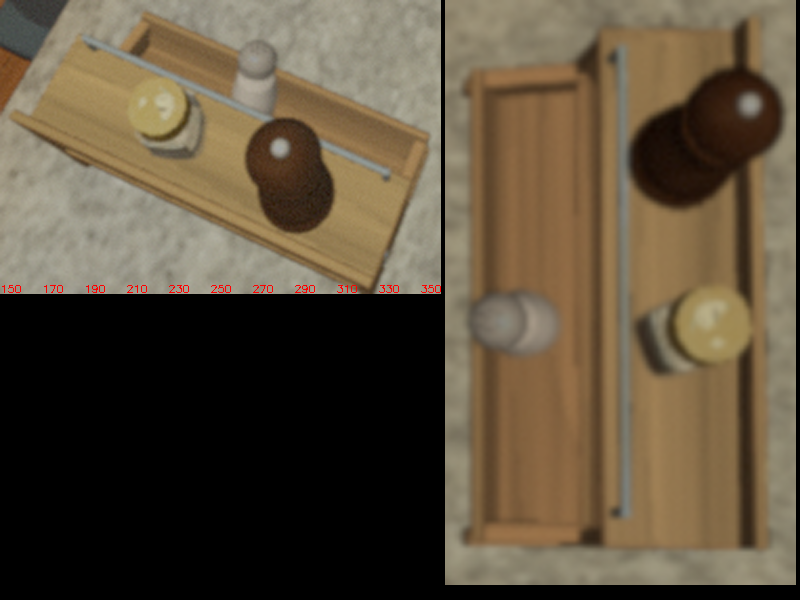

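Read from the crop (top-view pixels): the lip outer edge runs (396.9,184.2) to (396.4,303.5), the shelf front edge is at u≈430.3 for v 173 to 305, the rail runs (435.1,177.3) to (436.4,297), and the mill base is around (450,205). In the side view, the lip corners are (353.8,385.2) and (218.1,326.7).

```bash
python3 -c "
from h import *
np.set_printoptions(precision=1,suppress=True)
s=robot.camera('side');t=robot.camera('top')
print('lip outer far/near',tri(s,(353.8,385.2),t,(396.9,184.2)),tri(s,(218.1,326.7),t,(396.4,303.5)))
print('lip outer z55',onz(t,396.9,184.2,55),onz(t,396.4,303.5,55),'inner z58',onz(t,400.5,245,58))
print('shelf edge',onz(t,430.3,173.2,165),onz(t,430.3,305,165))
print('rail z192',onz(t,435.1,177.3,192),onz(t,436.4,297,192))
print('rail tri',tri(s,(334.8,403.8),t,(435.1,177.3)),tri(s,(191.9,340),t,(436.4,297)))
print('mill',onz(t,450.3,205.5,175))
print('mill top',tri(s,(283.3,390.5),t,(468.2,191.7)))
print('jar', [onz(t,*p,106) for p in ((221.2,267),(220.1,266))])
R=robot.observe();print(R['tcp_pos'],R['tcp_rot'])
"
```

```text
lip outer far/near (array([ 694.1, -191.3,   46.8]), np.float64(1.134759785771212)) (array([ 401.9, -192.8,   48.4]), np.float64(3.323093260170866))
lip outer z55 [ 691.9 -190.4   55. ] [ 403.1 -190.6   55. ] inner z58 [ 543.1 -199.3   58. ]
shelf edge [ 695.7 -249.4  165. ] [ 401.1 -249.   165. ]
rail z192 [ 680.5 -254.4  192. ] [ 418.5 -256.6  192. ]
rail tri (array([ 682.3, -256.6,  182.9]), np.float64(0.6485050142333576)) (array([ 418.9, -258.5,  181.6]), np.float64(0.9244023319810748))
mill [ 621.4 -291.8  175. ]
mill top (array([ 622.4, -289.9,  329.4]), np.float64(0.6471775289354004))
jar [array([479.1, 221.1, 106. ]), array([481.4, 223.7, 106. ])]
[277.8 587.4 226.4] [-180.    -0.   154.7]
```

```bash
python3 -m jog '[[100,[-5,-3.5,0],8],[100,[-12,-8.5,0],22],[100,[-18,-13,0],36],[100,[-24,-17,0],50],[100,[-29,-20.5,0],60],[100,[-32,-22.5,0],64],[100,[-33.6,-23.8,0],64.7],[100,[-33.6,-23.8,0],64.7]]' 20
```

```text
time: 0.97
tcp_pos: [442.0, 295.3, 226.8]
tcp_rot: [180.0, 0.0, 97.0]
force: [0.4, 0.9, 0.5]
width: 91.9
```

```bash
python3 -m jog '[[100,[-3,1.2,0],3],[100,[-6,2.5,0],6],[100,[-7.1,2.95,0],7],[100,[-7.1,2.95,2],7],[100,[-7.1,2.95,5],7],[100,[-7.1,2.95,8],7],[100,[-7.1,2.95,8.5],7],[100,[-7.1,2.95,8.5],7]]'; python3 -c "
from h import *
a=shot('side')['frame'][100:230,240:400];b=shot('top')['frame'][215:315,140:300]
o=np.vstack([cv2.resize(x[:,:,::-1],None,fx=2.5,fy=2.5,interpolation=cv2.INTER_CUBIC) for x in(a,b)]);cv2.imwrite('pics/pre.png',o)
print(robot.observe()['tcp_pos'],robot.observe()['tcp_rot'])"
```

```text
time: 1.63
tcp_pos: [478.0, 228.1, 140.0]
tcp_rot: [-179.7, 0.1, 90.1]
force: [0.6, -0.1, 0.4]
width: 92.0
[480.45405539 229.25489971 142.84799369] [ 1.79941722e+02 -3.26862089e-02  9.00919070e+01]
```

View pics/pre.png

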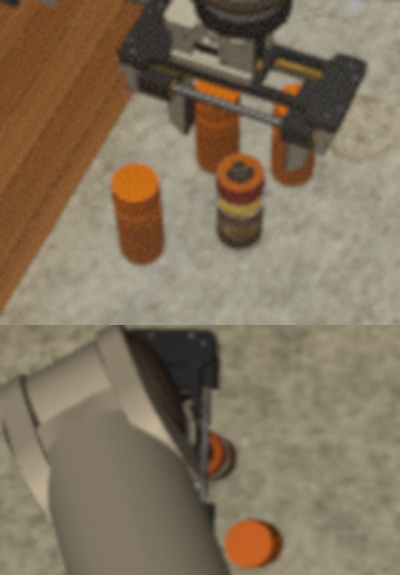

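The fingers at crop (180,110) and (300,150) straddle the cap at (240,170), and the orange jars are clear. Lowering and gripping.

```bash
python3 -m jog '[[100,[0,0,2],0],[100,[0,0,4.5],0],[100,[0,0,6.4],0],[100,[0,0,6.4],0],[60,[0,0,6.4],0],[45,[0,0,6.4],0],[30,[0,0,6.4],0],[30,[0,0,6.4],0]]' 15; python3 -m jog '[[30,[0,0,0],0],[30,[0,0,0],0],[30,[0,0,0],0],[30,[0,0,0],0]]' 15
```

```text
time: 2.4
tcp_pos: [481.8, 229.9, 80.6]
tcp_rot: [179.8, -0.1, 90.1]
force: [-0.4, -0.4, -0.5]
width: 69.3
time: 2.73
tcp_pos: [481.9, 230.0, 80.8]
tcp_rot: [179.8, -0.1, 90.1]
force: [-0.7, -0.1, 3.0]
width: 44.0
```

```bash
python3 -m jog '[[30,[0,0,-1],0],[30,[0,0,-3],0],[30,[0,0,-6],0],[30,[0,0,-9],0],[30,[0,0,-12],0],[30,[0,0,-12],0],[30,[0,0,-12],0],[30,[0,0,-12],0]]'; python3 -c "
from h import *
for n in('side','top'): shot(n,n+'lift.png')
a=cv2.imread('pics/sidelift.png')[20:240,220:440];b=cv2.imread('pics/toplift.png')[200:310,150:260]
o=np.hstack([cv2.resize(a,(440,440)),cv2.resize(b,(352,352))[:0].reshape(0,352,3) if 0 else cv2.resize(b,(350,440))]);cv2.imwrite('pics/lift.png',o);print(robot.observe()['tcp_pos'],robot.observe()['force'],robot.observe()['width'])"
```

```text
time: 3.4
tcp_pos: [480.9, 229.4, 200.8]
tcp_rot: [179.8, -0.1, 90.1]
force: [-0.9, 0.2, -1.8]
width: 44.1
[480.2651547  229.14545217 199.52224827] [-0.15249093 -0.40400745 -1.20784767] 44.16772421940313
```

View pics/lift.png

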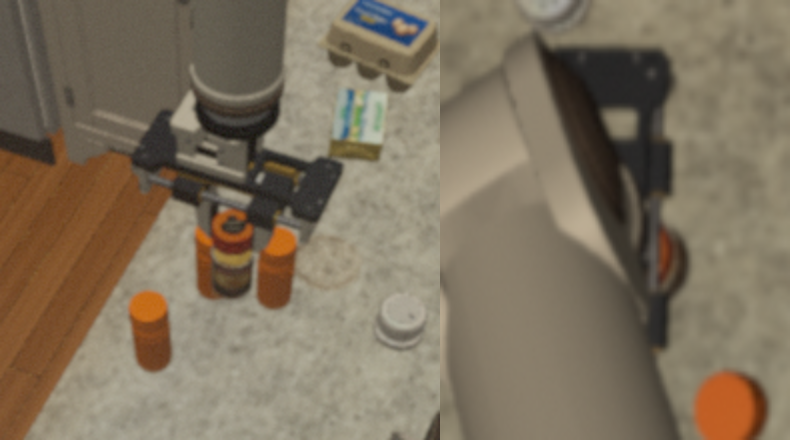

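```bash
python3 -c "
from h import *
s=robot.camera('side');print('cap top centre',onz(s,336,132.5,224.7))
"; python3 -m jog '[[30,[-1.5,0.5,-1],0],[30,[-5,1.8,-2],0],[30,[-9,3.3,-3],0],[30,[-13,4.8,-3],0],[30,[-17,6.3,-3],0],[30,[-21,7.8,-3],0],[30,[-24,9,-3],0],[30,[-25,9.3,-3],0]]' 25
```

```text
cap top centre [480.1223696  223.26402809 224.7       ]
time: 4.22
tcp_pos: [574.5, -29.2, 228.2]
tcp_rot: [180.0, 0.2, 89.6]
force: [-0.3, -0.3, -0.4]
width: 44.0
```

```bash
python3 -m jog '[[30,[-3,1.2,0],0],[30,[-6.5,2.5,0],0],[30,[-10,3.9,0],0],[30,[-12,4.5,0],0],[30,[-13,4.8,0],0],[30,[-13,4.8,0],0],[30,[-13,4.8,0],-0.4],[30,[-13,4.8,0],-0.4]]'
```

```text
time: 4.88
tcp_pos: [621.3, -156.4, 228.0]
tcp_rot: [-180.0, 0.1, 90.2]
force: [0.6, 0.7, -0.0]
width: 44.1
```

```bash
python3 -m jog '[[30,[-1,1,2],0],[30,[-2,2,4],0],[30,[-3,2.4,6],0],[30,[-4,2.4,7],0],[30,[-5,2.4,7],0],[30,[-5.6,2.4,7],0],[30,[-6,2.4,7],0],[30,[-6,2.4,7],0]]';python3 -m jog '[[30,[0,0,0],0],[30,[0,0,0],0]]'; python3 -c "
from h import *
a=shot('side')['frame'][200:460,150:400];b=shot('top')['frame'][165:315,380:480]
o=np.hstack([cv2.resize(a[:,:,::-1],(500,520),interpolation=2),cv2.resize(b[:,:,::-1],(300,520),interpolation=2)]);cv2.imwrite('pics/rack1.png',o)"
```

```text
time: 5.55
tcp_pos: [645.9, -218.0, 159.9]
tcp_rot: [179.9, 0.2, 90.1]
force: [0.2, 0.2, -1.2]
width: 43.7
time: 5.72
tcp_pos: [646.7, -217.8, 161.4]
tcp_rot: [179.8, 0.2, 90.1]
force: [-0.1, -0.9, -1.1]
width: 43.8
```

View pics/rack1.png

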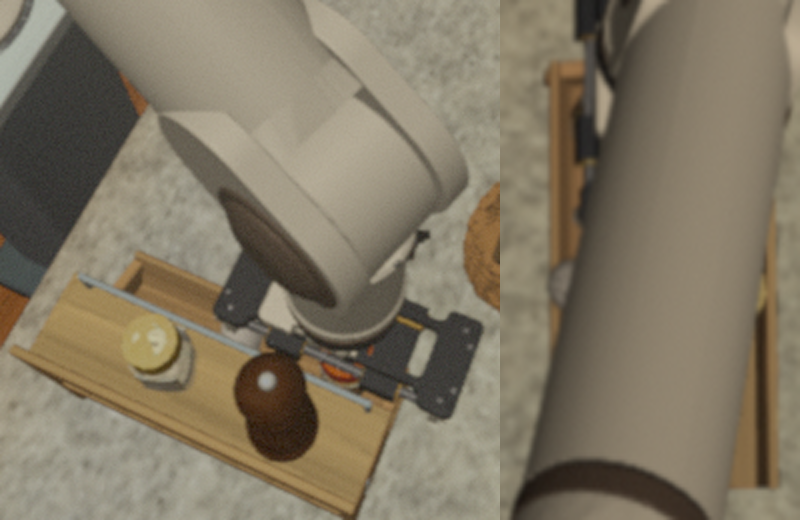

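The side view shows the cap at crop (343,370), hanging in the gap in front of the rail. The mill top is unmoved and there are no contact forces. I'll lower in steps.

```bash
python3 -m jog '[[30,[0,0,0.6],0],[30,[0,0,1.2],0],[30,[0,0,1.8],0],[30,[0,0,2.1],0],[30,[0,0,2.1],0],[30,[0,0,2.1],0]]' 12; python3 -m jog '[[30,[0,0,0.3],0],[30,[0,0,0.6],0],[30,[0,0,0.7],0],[30,[0,0,0.7],0]]'
```

```text
time: 6.32
tcp_pos: [646.1, -217.4, 139.1]
tcp_rot: [179.9, 0.1, 90.1]
force: [0.2, -0.6, -0.3]
width: 44.1
time: 6.65
tcp_pos: [645.8, -217.3, 131.6]
tcp_rot: [179.9, 0.1, 90.1]
force: [0.2, -0.5, -1.4]
width: 44.1
```

Base at z≈51, below the lip top, with no contact. Now I'll move toward the front with a light grip so that the lip holds the foot back and tilts the jar.

```bash
python3 -m jog '[[30,[0.2,0,0],0],[30,[0.4,0,0],0],[30,[0.6,0,0],0],[30,[0.8,0,0],0],[30,[0.8,0,0],0]]' 10; python3 -m jog '[[30,[0.3,0,0],0],[30,[0.6,0,0.1],0],[30,[0.8,0,0.2],0],[30,[0.8,0,0.2],0]]'
```

```text
time: 7.07
tcp_pos: [646.0, -208.8, 131.9]
tcp_rot: [179.9, 0.1, 90.2]
force: [-0.1, -1.2, 0.4]
width: 44.1
time: 7.4
tcp_pos: [646.2, -199.7, 129.7]
tcp_rot: [179.9, 0.1, 90.2]
force: [-1.1, -0.3, -0.2]
width: 44.0
```

```bash
python3 -c "
from h import *
a=shot('side')['frame'][310:450,230:400]
cv2.imwrite('pics/rack2.png',cv2.resize(a[:,:,::-1],None,fx=4,fy=4,interpolation=2))"
```

```text
(no output)
```

View pics/rack2.png

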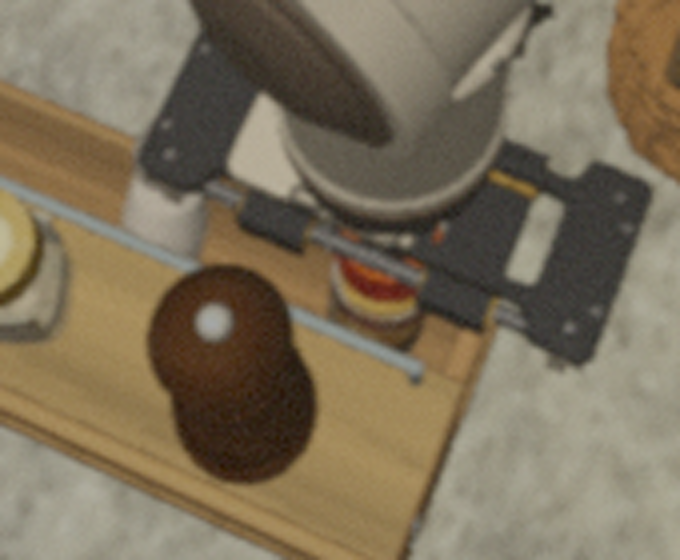

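The jar shows between shelf and gripper: cap at crop (385,270), label below it and base near (375,340) inside the tray, tilting. I'll continue down and forward.

```bash
python3 -m jog '[[30,[0.1,0,0.4],0],[30,[0.2,0,0.8],0],[30,[0.3,0,1.1],0],[30,[0.4,0,1.4],0],[30,[0.4,0,1.4],0]]'; python3 -m jog '[[30,[0.1,0,0.3],0],[30,[0.2,0,0.6],0],[30,[0.3,0,0.8],0],[30,[0.3,0,0.8],0]]'
```

```text
time: 7.87
tcp_pos: [645.8, -195.4, 114.7]
tcp_rot: [180.0, 0.1, 90.3]
force: [1.1, -0.4, -0.2]
width: 44.1
time: 8.2
tcp_pos: [647.5, -189.1, 108.3]
tcp_rot: [179.8, -0.1, 90.4]
force: [-1.1, 4.8, 9.5]
width: 44.6
```

Floor contact (about 10 N up). Releasing with a small opening.

```bash
python3 -m jog '[[52,[0,0,-0.1],0],[55,[0,0,-0.1],0],[60,[0,0,-0.1],0],[66,[0,0,-0.1],0],[66,[0,0,-0.1],0],[66,[0,0,-0.1],0],[66,[0,0,-0.1],0]]'; python3 -c "
from h import *
a=shot('side')['frame'][310:450,230:400]
cv2.imwrite('pics/rack3.png',cv2.resize(a[:,:,::-1],None,fx=4,fy=4,interpolation=2))"
```

```text
time: 8.78
tcp_pos: [647.3, -189.3, 109.0]
tcp_rot: [179.9, -0.1, 90.4]
force: [0.2, 0.5, 0.7]
width: 60.7
```

View pics/rack3.png

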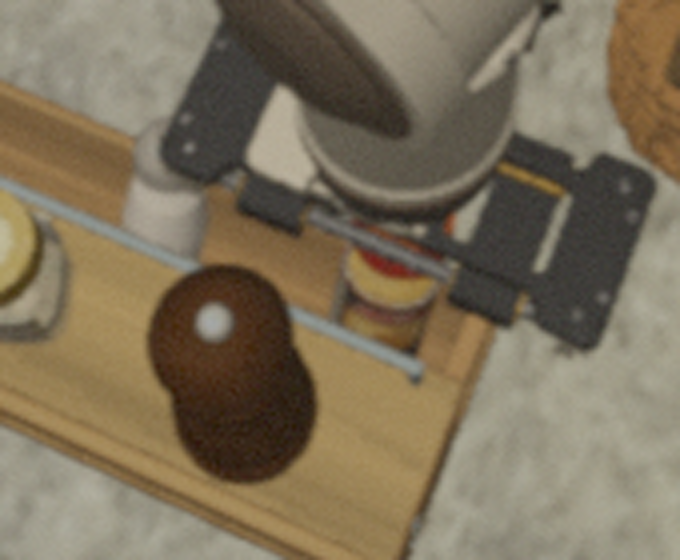

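The jar stands tilted in the tray between the open fingers. Retreating straight up, then to the front.

```bash
python3 -m jog '[[66,[0,0,-0.5],0],[66,[0,0,-1.5],0],[66,[0,0,-3],0],[66,[0,0,-5],0],[66,[0,0,-8],0],[66,[0,0,-11],0],[66,[0,0,-12],0],[66,[0,0,-12],0]]'; python3 -m jog '[[66,[2,0,0],0],[66,[5,-1,0],0],[66,[9,-2,0],0],[66,[13,-3,0],0],[66,[17,-4,0],0],[66,[21,-5,0],0],[66,[24,-6,0],0],[66,[24,-6,0],0]]';  python3 -m jog '[[66,[3,0,0],0],[66,[6,0,0],0],[66,[9,0,0],0],[66,[9,0,0],0],[66,[9,0,0],0],[66,[9,0,0],0]]'; python3 -c "
from h import *
a=shot('side')['frame'][315:455,150:360];b=shot('top')['frame'][165:315,385:485]
o=np.zeros((600,800,3),np.uint8);o[:294,:441]=cv2.resize(a[:,:,::-1],(441,294),interpolation=2);o[:525,445:795]=cv2.resize(b[:,:,::-1],(350,525),interpolation=2);cv2.imwrite('pics/end.png',o)"
```

```text
time: 9.5
tcp_pos: [649.6, -190.4, 234.2]
tcp_rot: [179.4, 0.0, 90.4]
force: [-0.3, 0.4, 0.5]
width: 60.3
time: 10.17
tcp_pos: [584.7, 59.2, 232.1]
tcp_rot: [179.6, -0.3, 91.0]
force: [-0.7, -0.0, -0.1]
width: 60.7
time: 10.67
tcp_pos: [582.6, 148.2, 231.4]
tcp_rot: [179.7, -0.2, 91.0]
force: [-0.0, -0.4, 0.3]
width: 60.7
```

View pics/end.png

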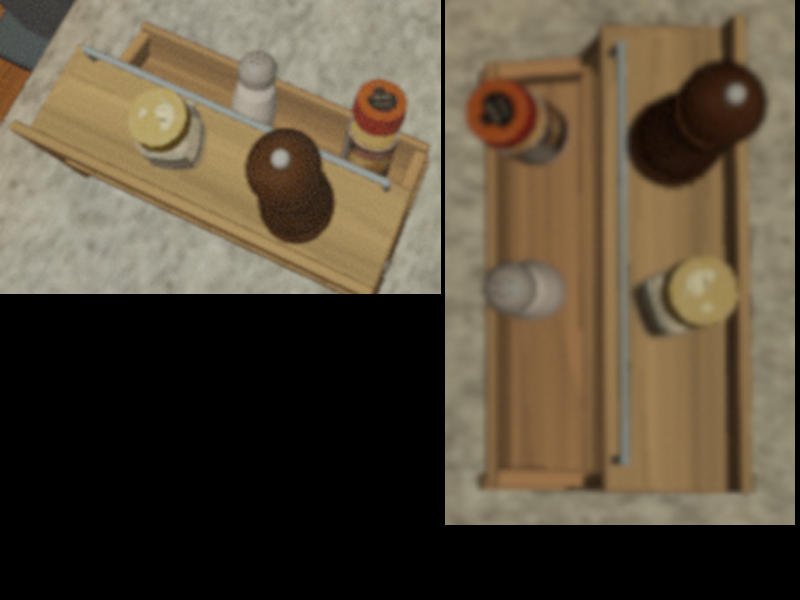

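The jar stands cap up behind the lip beside the salt, with its cap centre at top (401.3,197.3) and side (331.4,361.2). I'll check the numbers.

```bash
python3 -c "
from h import *
np.set_printoptions(precision=1,suppress=True)
s=robot.camera('side');t=robot.camera('top')
p,e=tri(s,(331.4,361.2),t,(401.3,197.3));print('cap top',p,e)
a=np.radians(25);z=np.array([0,np.sin(a),np.cos(a)]);x=np.array([0,-np.cos(a),np.sin(a)]);T=np.array([548,-240.5,33.5])
d=p-T;print('cap top in tray x,y,z',d@x,d[0],d@z,'expected -5.5,~98,106')
for n,c in(('side',s),('top',t)):
    o=cv2.imread('pics/%s0.png'%n)[:,:,::-1].astype(int);d=np.abs(o-c['frame']).sum(2)
    for nm,(u,v,r) in (dict(timer=(421,180,14),salt=(272,350,10),mill=(288,405,20),sj=(228,375,16)) if n=='side' else dict(timer=(183,194,12),salt=(407,247,10),mill=(460,200,16),sj=(457,248,10))).items(): print(n,nm,d[v-r:v+r,u-r:u+r].mean())
    print(n,'bg',d[440:,:].mean())
print(robot.observe()['force'],robot.observe()['time'])"
```

```text
cap top [ 645.3 -187.6  137.9] 2.4371748720376574
cap top in tray x,y,z -3.791969425040527 97.3220172471299 116.99117017165207 expected -5.5,~98,106
side timer 62.13520408163265
side salt 14.7525
side mill 14.060625
side sj 14.875
side bg 14.715625
top timer 38.463541666666664
top salt 2.8025
top mill 4.0576171875
top sj 2.925
top bg 51.5528515625
[-0.7 -0.3 -0.6] 10.8667
```

The side and top views agree in x and y, but the cap height reads 11 mm high against my tray model, so I'll check that properly. The timer patches changed, probably because the arm blocks the view, so I'll move the arm aside and overlay the predicted points.

```bash
python3 -m jog '[[66,[0,-2,-1],0],[66,[0,-5,-3],0],[66,[0,-9,-5],0],[66,[0,-12,-6],0],[66,[0,-15,-6],0],[66,[0,-15,-6],0],[66,[0,-15,-6],0],[66,[0,-15,-6],0]]'; python3 -c "
from h import *
a=np.radians(25);z=np.array([0,np.sin(a),np.cos(a)]);x=np.array([0,-np.cos(a),np.sin(a)]);y=np.array([1.,0,0]);T=np.array([548,-240.5,33.5])
o=np.zeros((600,800,3),np.uint8);th=np.linspace(0,2*np.pi,60)
for n,(u0,v0,w,h),f,(X,Y) in(('side',(255,325,110,90),4,(0,0)),('top',(385,175,65,100),5.5,(445,0))):
    c=shot(n,n+'end.png');im=cv2.resize(c['frame'][v0:v0+h,u0:u0+w,::-1],None,fx=f,fy=f,interpolation=2)
    def L(P,col):
        q=np.array([(np.array(proj(c,p))-[u0,v0]+.5)*f for p in P]).astype(np.int32);cv2.polylines(im,[q],False,col,1)
    for r,yy,zs in((22.5,97.3,(0,85,106)),(22,-15,(0,90))):
        for k in zs: L([T+x*(-28+r+r*np.cos(q))+y*(yy+r*np.sin(q))+z*k for q in th],(255,255,0))
    L([T-28*x-135*y+40*z,T-28*x+135*y+40*z],(0,255,0));L([T-36*x-135*y+40*z,T-36*x+135*y+40*z],(0,255,0))
    if n=='side': im=im[:,:440]
    o[Y:Y+im.shape[0],X:X+im.shape[1]]=im[:600-Y,:800-X]
    q=cv2.imread('pics/%s0.png'%n)[:,:,::-1].astype(int)-c['frame'];
    for U,V,R in ([(421,180,14)] if n=='side' else [(183,194,12)]): print(n,'timer diff',np.abs(q[V-R:V+R,U-R:U+R]).sum(2).mean())
cv2.imwrite('pics/over.png',o)"
```

```text
time: 11.53
tcp_pos: [433.7, 144.1, 291.7]
tcp_rot: [179.5, -0.2, 90.8]
force: [1.0, -0.4, 1.3]
width: 61.1
side timer diff 8.45280612244898
top timer diff 3.560763888888889
```

View pics/over.png

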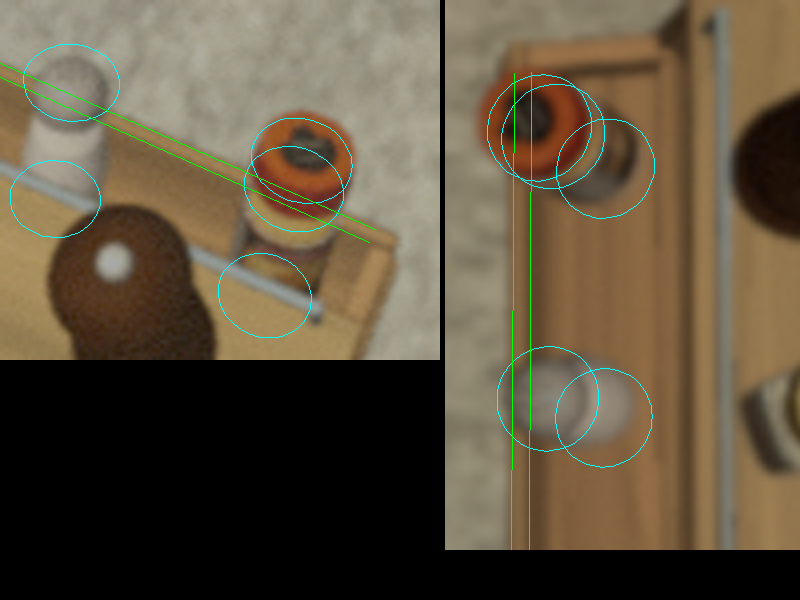

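The overlay shows the jar's tilt matching the predicted tray tilt in both views. The visible lip also lies about 2 px above my prediction, as the jar does. My tray origin came from the middle of the salt's dome rather than its apex, so it is roughly 7 mm too low, and floor contact also came 7 mm above prediction. That leaves the cap height at about 110 mm in the tray frame, against 106 nominal. The timer, salt, mill and shelf jar patches are unchanged. Handing in.

```bash
python3 -c "
from plant import robot
s=robot.observe();print(s['time'],s['force'],robot.sign_off())"
```

```text
the job is handed in; nothing more can be done
11.6333 [-0.1774101  -0.10366732 -0.43018495] None
```

I put the red-capped jar in the tray behind the lip, in the larger free space beside the salt shaker, and handed the job in at 11.6 s. I gripped it at the cap and lifted it over the lip. The lip then held the foot back so the jar tilted in a light grip. I lowered it to floor contact (about 10 N), released it and backed off.

**Checks that agreed:**
- In the last pictures the jar stands cap up at about x 645, roughly 97 mm from the tray's middle. It leans toward the front, and its outline roughly follows the tray's 25° slope. The top view alone suggests nearer 21°, and I made no separate tilt measurement.
- The salt shaker, pepper mill, shelf jar and timer look unchanged from the first pictures. The arm was clear, with no contact force.

**Checks that disagreed:**
- **Cap height:** the two-view measurement put the cap top about 117 mm above the tray floor, where 106 mm was expected. I put about 7 mm of that down to my tray origin being too low, since the floor contact height and the lip overlay point the same way. About 4 mm remains, within the limits.
- **Lip corner:** a rough measurement of the far lip corner did not fit that explanation, and I left it unresolved.

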